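Draw the draught hood's sash down with its hook pole

ROBOT

A 6-joint arm with a two-finger parallel gripper is mounted at the origin on a cart in front of the work surface, level with it; the furniture and walls round the work are solid. World frame = base frame: x ahead of the robot, y to its left, z up, the work surface at z = 0. Lengths are in mm, angles in rad, forces in N, time in s.
With the tool pointing down it reaches from about 300 to 850 mm from the base axis. Payload 5.4 kg.
Tool frame: the origin (TCP) lies where the fingers leave the gripper's body, on its centre line; the fingertips stand 73 mm ahead of it and the grasp point (between the pads) lies 54 mm ahead of it; z points along the fingers, y is the line along which they close (so a half turn about z gives the same grasp; the last joint's range is limited). The gripper opens to 85 mm and grips with 20 to 120 N. Pads are 22 mm wide; open, the fingers measure 114 mm over their backs; the gripper's body (76 mm by 85 mm) begins 54 mm behind the grasp point. The pads swing forward as they close: fully open they stand 13 mm farther back than shut.
Start: joints at [-1.33, 0.158, 1.597, -0, 1.386, -0.21], TCP at [250.495, -517.551, 303.899] pointing down, gripper open.
Joint ranges: [-2.91, 2.91], [-0.94, 2.29], [0.18, 2.7], [-1.29, 4.43], [0.17, 2.64], [-3, 3]. Speed limits (rad/s): [2.57, 2.57, 3.14, 3.14, 3.14, 3.14].

INTERFACE

Orientations are given as a rotation vector (axis times angle).
In Python, from workcell import * gives the robot as it stands.
- The arm moves only by the tool drive_tool, never from a script. Its argument "series" is a list that holds one entry, the list of rows, each a list of 7 numbers: the shift along the tool's x, y, z in cm, then the turn, a rotation vector about the tool's x, y, z in rad, then the closure, from 0 (fully open) to 1 (shut). In form: [[[x, y, z, ax, ay, az, grip], ...]]. A call has 1 to 5 rows; each row shifts and turns the commanded pose from where the row before left it, along the tool's axes as they then stand; what a row does not reach is not made up. A row lasts 1/12 s, in which the tool goes at most 41.7 mm and 7.16 degrees, less where a joint would pass 70% of its speed; a pose out of reach is approached as far as the arm can. A call is refused whole if a number of a shift passes 4.17 or a number of a turn 0.125, either way. A call with a gripper value outside its range is refused whole. The fingers move at their own pace and stop on an object; "grip_force" is the grip in N (left out, the last holds). Time passes only in rows, so rows that do not move let the fingers close. It gives the time, the measured TCP pose, the force, the opening and the grip force at its end, in the units of the state.
- read_state(): the state, without advancing time (a new reading comes with each control period).
- grab_frame(name): name is "side" or "top"; returns a dict with "frame" (384x512x3 uint8, blue, green, red), "fx", "fy", "cx", "cy" (pixels), "rvec" (rotation vector, rad) and "tvec" (3), from world to camera coordinates, as OpenCV has them. Camera axes: x right, y down, z forward; pixel columns grow to the right and rows downward; lengths in mm; the calibration is good to about 2 mm. A picture is of the moment at which its call begins. There is no depth.
- close_job(): hands the job in; it is judged then, once.
The state is a dict: "time_s": time; "joints": joint angles; "joint_velocities": joint speeds; "joint_torque": joint torques, N m; "tcp_pos": TCP position; "eef_rot": TCP orientation; "contact_force": force on the tool from outside, world axes, zero at the start; "wrist_torque": the same for the moment, N m; "width": opening from 0.0 (shut) to 1.0 (fully open); "grasp_force": force on a finger pad.
Only numpy, scipy, OpenCV 4.12 (cv2) and the standard library are available. Lean on these libraries where they do the work, as an engineer would, in place of code of your own. Each camera call takes 0.05 s, during which the arm holds its last target. There are 200 camera calls.

TASK

Gauge blocks are soaking to temperature on the granite plate in the draught hood, and its front sash still stands open: take the hook pole off its rest, put its hook down into the brass eye at the top of the sash, and draw the sash down the slope until it has squeezed its rubber seal and clicked home in the spring catch, so that it stays shut by itself. Draw it gently and stop at the click, for the pane cracks if it is hauled against its stop, and work with the pole only: no warm hand may touch the hood. Then unhook the pole and lay it back in its rest as it lay, leaving the things standing round about where they are.

Things in the scene. Friction and masses are not known exactly. Their poses are not given: they have to be found in the camera images.
- pole: hook pole, 256 mm long, 0.15 kg: brown wooden handle 18 wide (y) x 24 high (z) mm, x = -85 to +45 mm; brass cap to -95, brass ferrule 17 mm thick to +63; then a steel rod 8 mm thick to x = 160 mm, where a finger is bent down (-z) at a right angle. Origin on the pole's axis at the place to grip; x towards the hook. In its rest it lies level, finger down
- hook_tip (a point): centre of the round end of the pole's finger: x = 160, z = -22 mm in the pole's frame, axes as the pole's. The finger is 8 mm thick; its end lies 4 mm beyond this point
- rest: the pole's rest, fixed: grey plate 205 x 74 x 8 mm with two upright aluminium forks, 12 mm thick with flared cheeks: x = -68 mm under the handle (21 mm wide at the bottom), x = +85 mm under the rod (10 mm wide at the bottom). Origin: centre of its underside, z up. The pole lies with its origin 70 mm above this origin (within 3 mm along), its x along the rest's x, free between the forks
- hood: draught hood, fixed: clear box with aluminium edges, 352 deep x 280 wide x 264 mm high, front sloping at 35 degrees to the desk, from 76 mm height at x = -166 mm up to 262 mm at x = +100 mm, then a flat roof to x = +180 mm. Origin at its underside, mid width; x to its back, z up. Inside: granite plate, dial comparator, gauge blocks, thermometer. More than 25 N between pole and hood or sash breaks the pane
- sash (a joint): m the sash is drawn down its slope; starts at 0 to 0.04. Runs stiffly (1 to 2 N pull) and stays where left up to 0.118; from there it squeezes a sprung seal and climbs a spring roller, the pull rising to 15 to 19 N just before 0.126; past that the roller snaps in behind it, the pull falls to almost nothing and it stays at about 0.130. Without the click the seal pushes it back to about 0.12. Hard stop 0.132
- eye (a point): centre of the hole of the brass eye on the sash's top rail: ring parallel to the sash, hole 18 mm wide, bar 7 mm thick, on a post at its upper (+x) side. Axes: x up the slope, y across, z straight out of the sash (up, leaning 35 degrees to the front). The brass foot plate lies at z = -17 mm; the sash's flat face at z = -20 mm, from x = +24 to -150 mm. The sash moves along -x
- bottle: amber bottle, 44 x 44 x 114 mm, loose, stands to the right of the hood; origin at its underside
- hygrometer: desk thermo-hygrometer, white and grey, 65 x 106 x 112 mm, loose, stands to the left of the hood; origin at its underside
- tin: flat round tin with a red lid, 48 mm wide, 19 mm high, loose, in front of the hood; origin at its underside
- micrometer: micrometer lying flat, 35 x 119 x 18 mm, loose, in front of the hood; origin at its underside

How it is judged:
By the outcome, as a careful person would: the job done as asked, in the order asked, and still so for the second after the job is handed in, with the robot touching nothing.
It also fails if it takes over 72 s, if anything falls off the work surface, if the arm or the gripper's body presses on something with over 40 N, if the wrist force passes 120 N, or if a joint passes its speed limit or range.

## Working session

There is one attempt and no reset: what is moved stays moved. The work goes in short steps, Python scripts to look and compute and a tool call to move; the robot and the scene stay as the last step left them, time stands still between calls to the robot, and variables do not carry over. Pictures are saved under pics/ and viewed, at most 10 in all, crops included, and the job is handed in when it is done.

Besides the shell and the picture viewer there is one more tool, called after "Request:" as name(argument=value, ...) on one line, values as JSON. drive_tool: Moves the arm, as the interface text tells. Its arguments: {"type":"object","properties":{"series":{"type":"array","items":{"type":"array","items":{"type":"array","items":{"type":"number"}}}},"grip_force":{"type":"number"}},"required":["series"]}

```bash
ls; mkdir -p pics
python3 - <<'E'
from workcell import *
import cv2,pickle
for n in("side","top"):
    f=grab_frame(n); pickle.dump(f,open(f"{n}.pkl","wb"))
    cv2.imwrite(f"pics/{n}0.png",cv2.resize(f["frame"],(800,600),interpolation=cv2.INTER_CUBIC))
    R=cv2.Rodrigues(f["rvec"])[0]; print(n,f["fx"],f["cx"],f["cy"],-R.T@f["tvec"].ravel(),R[2])
print(read_state())
E
```

```text
pics
side 420.4704992868131 254.93342821662208 199.75866936138513 [-65.57880511 964.59093938 837.32854931] [ 0.4763645  -0.72067247 -0.5036944 ]
top 347.07991893232816 247.58121427927682 191.79476073897678 [ 445.31072431   16.69004013 1072.78069792] [ 0.13628408 -0.0109181  -0.99060963]
{'time_s': 0.1, 'joints': array([-1.33007883e+00,  1.59010042e-01,  1.59809983e+00, -1.26926202e-05,
        1.38620192e+00, -2.10119249e-01]), 'joint_velocities': array([ 1.17442007e-03, -3.60735045e-03, -1.43877435e-03,  4.36131542e-04,
       -4.39272611e-05,  1.33570549e-04]), 'joint_torque': array([-6.04176694e-05, -3.96990180e+01, -3.32336962e+01, -1.43045690e-04,
        4.25567428e-03,  1.88724454e-05]), 'tcp_pos': array([ 250.40486664, -517.14827827,  303.00500282]), 'eef_rot': array([-3.06043641e+00, -7.01809896e-01,  6.08724407e-05]), 'contact_force': array([-0.12182177, -0.50262791, -0.19650655]), 'wrist_torque': array([-0.0133739 ,  0.02458611, -0.01921243]), 'grasp_force': 0.0, 'width': 1.0025667873132285}
```

View pics/side0.png

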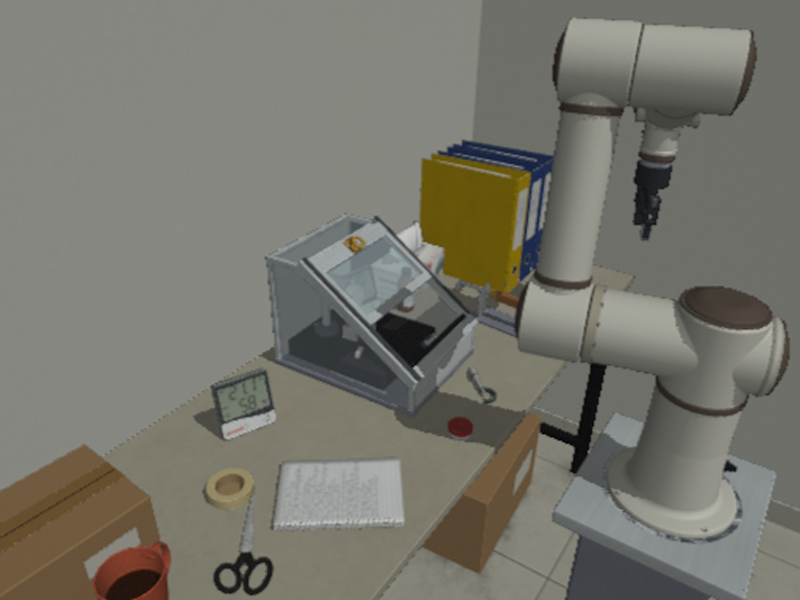

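View pics/top0.png

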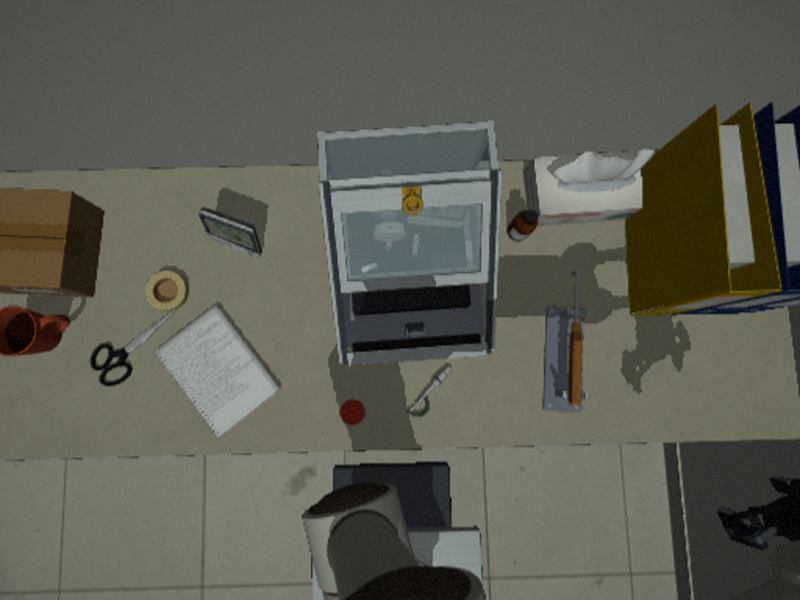

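The side view shows the hood with the eye at (355,243) and the red tin at (460,428). The arm hides most of the pole. The top view shows the pole lying along +x at (575,272)–(575,405), the eye at (412,203), the rest plate around (565,357), and the bottle at (522,225).

```bash
cat > h.py <<'E'
import cv2,pickle,numpy as np
def load(n): return pickle.load(open(f"{n}.pkl","rb"))
def ray(f,uv):
    R=cv2.Rodrigues(f["rvec"])[0]; c=-R.T@np.ravel(f["tvec"])
    d=R.T@np.array([(uv[0]-f["cx"])/f["fx"],(uv[1]-f["cy"])/f["fy"],1]); return c,d/np.linalg.norm(d)
def onz(f,uv,z):
    c,d=ray(f,uv); return c+d*(z-c[2])/d[2]
def tri(f,a,g,b):
    c,d=ray(f,a); e,k=ray(g,b); s=np.linalg.lstsq(np.c_[d,-k],e-c,rcond=None)[0]
    p,q=c+d*s[0],e+k*s[1]; return (p+q)/2,np.linalg.norm(p-q)
def proj(f,p): return cv2.projectPoints(np.float64([p]),np.float64(f["rvec"]),np.float64(f["tvec"]),np.array([[f["fx"],0,f["cx"]],[0,f["fy"],f["cy"]],[0,0,1.]]),None)[0].ravel()
E
python3 - <<'E'
from h import *
t,s=load("top"),load("side")
T,S=t["frame"],s["frame"]
def blobs(I,lo,hi,roi,mn=8):
    x0,y0,x1,y1=roi; m=np.zeros(I.shape[:2],np.uint8); m[y0:y1,x0:x1]=cv2.inRange(cv2.cvtColor(I,cv2.COLOR_BGR2HSV),lo,hi)[y0:y1,x0:x1]
    for c in cv2.findContours(m,cv2.RETR_EXTERNAL,cv2.CHAIN_APPROX_NONE)[0]:
        if len(c)>=mn: print(cv2.boundingRect(c),cv2.minAreaRect(c),c[c[:,0,1].argmin()][0],c[c[:,0,1].argmax()][0])
    return m
print("handle");m=blobs(T,(5,110,60),(25,255,255),(345,190,385,270))
for zz in(82,):
  ys,xs=np.nonzero(m)
  for y in range(ys.min(),ys.max()+1,6):
    r=xs[ys==y]
    if len(r): print(y,r.min(),r.max(),onz(t,(r.mean(),y),82).round(1))
print("eyeT");blobs(T,(8,120,80),(30,255,255),(250,110,280,145),4)
print("eyeS");blobs(S,(8,120,60),(30,255,255),(210,140,245,170),4)
a=T[165:275,340:382]; b=T[110:150,245:285]; c=S[140:175,205:250]
z=lambda i,w,h:cv2.resize(i,(w,h),interpolation=cv2.INTER_NEAREST)
o=np.zeros((600,800,3),np.uint8); o[:550,:210]=z(a,210,550); o[:300,220:520]=z(b,300,300)
o[300:580,220:580]=z(c,360,280); cv2.imwrite("pics/z1.png",o)
E
```

```text
handle
(365, 207, 7, 53) ((368.4999694824219, 233.0), (5.957040786743164, 52.05120086669922), 1.1934893131256104) [367 207] [367 259]
207 367 370 [ 528.9 -340.2   82. ]
213 368 371 [ 511.6 -341.8   82. ]
219 367 371 [ 494.5 -339.1   82. ]
225 367 371 [ 477.4 -337.9   82. ]
231 366 371 [ 460.5 -335.2   82. ]
237 366 371 [ 443.6 -333.9   82. ]
243 366 371 [ 426.7 -332.7   82. ]
249 366 371 [ 410.  -331.5   82. ]
255 366 371 [ 393.3 -330.2   82. ]
eyeT
(257, 119, 14, 19) ((263.33782958984375, 128.02700805664062), (17.91948890686035, 12.165525436401367), 80.53767395019531) [263 119] [263 137]
eyeS
(220, 152, 13, 10) ((226.75003051757812, 155.25001525878906), (9.899494171142578, 9.192387580871582), 45.0) [224 152] [226 161]
```

View pics/z1.png

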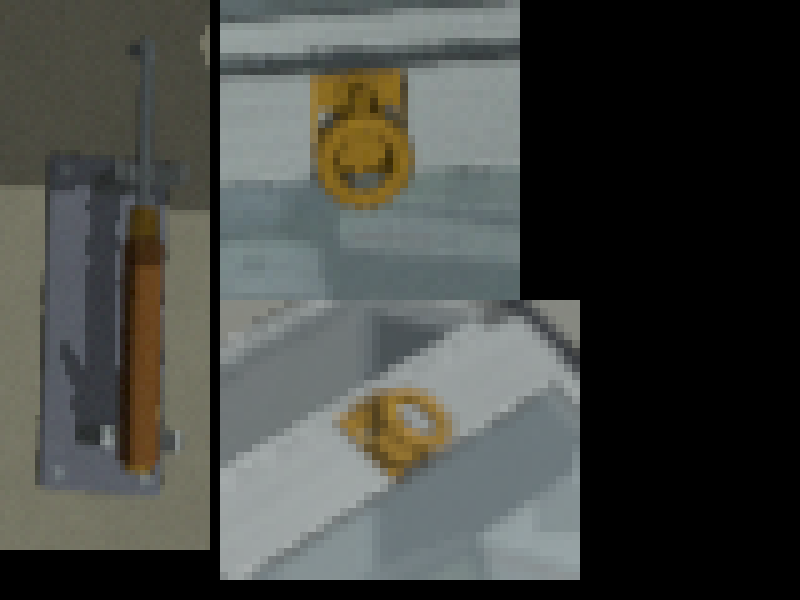

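The crop shows the eye's ring centre at about top px (263.8,131.0) and side px (228.6,153.9). In the top view, the rod tip is at (368.9,172.1), the ferrule front at (368.5,205.5) and the cap end at (367.5,259.5).

Run:
```python
from h import *
t,s=load("top"),load("side")
P=lambda n,p:print(n,np.round(p,1))
p,e=tri(t,(263.8,131.0),s,(228.6,153.9)); P("eye",p);print(e)
tip=onz(t,(368.9,172.1),74);fer=onz(t,(368.5,205.5),78.5);brown=onz(t,(368.6,211.5),78.5);cap=onz(t,(367.6,259.5),80)
for n in("tip","fer","brown","cap"):P(n,eval(n))
d=tip-cap;print("len",np.linalg.norm(d[:2]),"yaw",np.arctan2(d[1],d[0]))
c8=lambda x,y:onz(t,(340+x/5-.5,165+y/5-.5),8)
a,b,c=c8(50,155),c8(38,487),c8(160,492);P("rest",[a,b,c]);d=a-b;print(np.linalg.norm(d),np.arctan2(d[1],d[0]),np.linalg.norm(c-b))
# hood corners: roof front/back edges, 800px view /1.5625
q=lambda f,x,y,z:onz(f,(x/1.5625,y/1.5625),z)
for n,x,y,z in(("roofBL",319,132,264),("roofBR",495,122,264),("botFL",341,362,76),("botFR",494,353,76),("tin",352,412,19),("micA",412,405,9),("micB",447,368,9),("bottletop",530,218,114),("hyg",230,230,112)):P(n,q(t,x,y,z))
```

```text
eye [699.9 -34.2 276.2]
0.6466156332444287
tip [ 632.1 -351.9   74. ]
fer [ 533.5 -341.8   78.5]
brown [ 516.2 -340.8   78.5]
cap [ 380.8 -327.5   80. ]
len 252.50600608633889 yaw -0.0968356648167029
rest [[ 572.3 -310.5    8. ]
 [ 370.7 -289.9    8. ]
 [ 365.8 -363.5    8. ]]
202.68170553930506 -0.10203993882694318 73.7828072109398
roofBL [825.1 107.4 264. ]
roofBR [ 835.4 -170.4  264. ]
botFL [469.7  92.4  76. ]
botFR [ 478.9 -188.1   76. ]
tin [375.9  77.1  19. ]
micA [385.4 -38.2   9. ]
micB [ 454.4 -108.7    9. ]
bottletop [ 721.2 -259.2  114. ]
hyg [712.4 287.6 112. ]
```

```bash
cat >> h.py <<'E'
from scipy.spatial.transform import Rotation as Ro
from workcell import *
def Rt(yaw,pitch): return Ro.from_euler("ZY",[yaw,-pitch])*Ro.from_matrix(np.diag([1,-1,-1.]))
def plan(p1,R1,n,p0=None,R0=None):
    st=read_state(); p0=st["tcp_pos"] if p0 is None else p0; R0=Ro.from_rotvec(st["eef_rot"]) if R0 is None else R0
    w=(R0.inv()*R1).as_rotvec(); R=R0; out=[]
    for i in range(n):
        out.append(np.r_[R.inv().apply((np.array(p1)-p0)/n)/10,w/n].round(3).tolist()); R=R*Ro.from_rotvec(w/n)
    print("d",np.round(np.array(p1)-p0,1),"w",w.round(3)); [print(o) for o in out]
    return out
def status():
    s=read_state(); print(round(s["time_s"],2),s["tcp_pos"].round(1),s["eef_rot"].round(3),"F",s["contact_force"].round(1),"w",round(s["width"],3),"g",s["grasp_force"],"J",s["joints"].round(2)); return s
E
python3 - <<'E'
from h import *
plan([471,-336,200],Rt(-.098,0),10)
E
```

```text
d [ 220.6  181.1 -103. ] w [-0.002  0.     0.549]
[2.774, -0.668, 1.032, -0.0, 0.0, 0.055]
[2.734, -0.819, 1.032, -0.0, 0.0, 0.055]
[2.685, -0.968, 1.032, -0.0, 0.0, 0.055]
[2.627, -1.114, 1.032, -0.0, 0.0, 0.055]
[2.562, -1.256, 1.032, -0.0, 0.0, 0.055]
[2.49, -1.395, 1.031, -0.0, 0.0, 0.055]
[2.409, -1.53, 1.031, -0.0, 0.0, 0.055]
[2.322, -1.66, 1.031, -0.0, 0.0, 0.055]
[2.227, -1.785, 1.031, -0.0, 0.0, 0.055]
[2.126, -1.905, 1.03, -0.0, 0.0, 0.055]
```

Request:
drive_tool(series=[[[2.77,-0.67,1.03,0,0,0.055,0],[2.73,-0.82,1.03,0,0,0.055,0],[2.68,-0.97,1.03,0,0,0.055,0],[2.63,-1.11,1.03,0,0,0.055,0],[2.56,-1.26,1.03,0,0,0.055,0]]])

```text
time_s: 0.52
tcp_pos: [361.4, -425.9, 251.5]
eef_rot: [-3.129, -0.271, 0.0]
contact_force: [0.8, -0.6, -0.2]
width: 1.0
grasp_force: 0.0
```

Request:
drive_tool(series=[[[2.49,-1.4,1.03,0,0,0.055,0],[2.41,-1.53,1.03,0,0,0.055,0],[2.32,-1.66,1.03,0,0,0.055,0],[2.23,-1.78,1.03,0,0,0.055,0],[2.13,-1.9,1.03,0,0,0.055,0]]])

```text
time_s: 0.93
tcp_pos: [471.9, -335.4, 199.9]
eef_rot: [-3.137, 0.16, 0.001]
contact_force: [0.1, -0.3, 0.1]
width: 1.003
grasp_force: 0.0
```

Request:
drive_tool(series=[[[0,0,0,0,0,0,0],[0,0,0,0,0,0,0]]])

```text
time_s: 1.1
tcp_pos: [471.4, -335.2, 199.6]
eef_rot: [-3.136, 0.151, 0.003]
contact_force: [0.5, -0.2, 0.8]
width: 1.0
grasp_force: 0.0
```

Run:
```python
from h import *
status(); plan([471,-336,124],Rt(-.098,0),4)
f=grab_frame("side");cv2.imwrite("pics/s1.png",cv2.resize(f["frame"][130:280,240:440],(800,600)))
```

```text
1.1 [ 471.4 -335.2  199.6] [-3.136e+00  1.510e-01  3.000e-03] F [ 0.5 -0.2  0.8] w 1.0 g 0.0 J [-0.83  0.27  1.68 -0.    1.19  0.84]
d [ -0.4  -0.8 -75.6] w [-0.002  0.002  0.002]
[-0.004, 0.024, 1.89, -0.0, 0.001, 0.0]
[-0.005, 0.023, 1.89, -0.0, 0.001, 0.0]
[-0.006, 0.022, 1.89, -0.0, 0.001, 0.0]
[-0.007, 0.022, 1.89, -0.0, 0.001, 0.0]
```

View pics/s1.png

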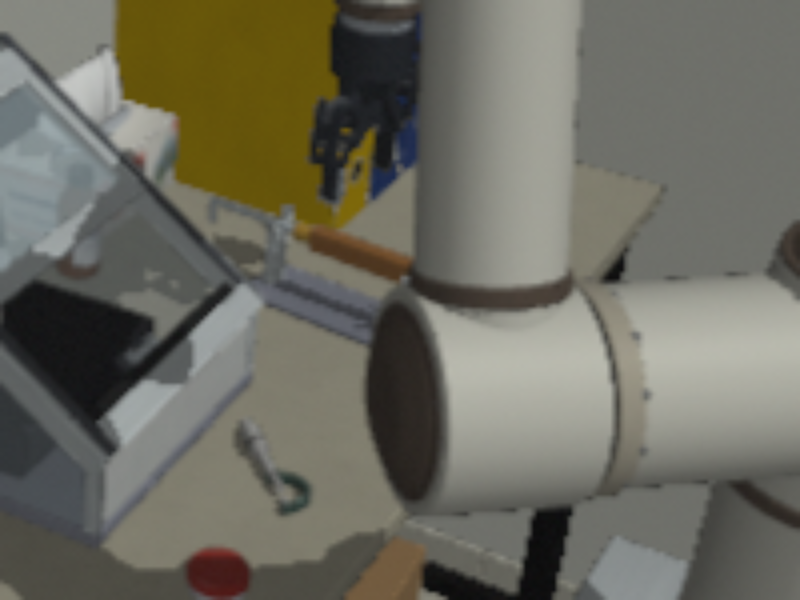

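The side crop shows the pole lying in its forks (handle 300–410, 240; rod and finger at 215,210), with the open gripper directly above it and nothing in the way.

Request:
drive_tool(series=[[[0,0.02,1.89,0,0,0,0],[0,0.02,1.89,0,0,0,0],[0,0.02,1.89,0,0,0,0],[0,0.02,1.89,0,0,0,0],[0,0,0,0,0,0,0]]], grip_force=100)

```text
time_s: 1.57
tcp_pos: [468.5, -336.9, 121.8]
eef_rot: [-3.133, 0.158, 0.008]
contact_force: [-0.5, 0.8, -1.1]
width: 1.002
grasp_force: 0.0
```

Request:
drive_tool(series=[[[0,0,0,0,0,0,1],[0,0,0,0,0,0,1],[0,0,0,0,0,0,1],[0,0,0,0,0,0,1],[0,0,0,0,0,0,1]]])

```text
time_s: 1.98
tcp_pos: [471.5, -338.0, 126.5]
eef_rot: [3.136, -0.156, 0.002]
contact_force: [-0.0, -0.0, -0.3]
width: 0.296
grasp_force: 0.0
```

Request:
drive_tool(series=[[[0,0,0,0,0,0,1],[0,0,0,0,0,0,1],[0,0,0,0,0,0,1],[0,0,0,0,0,0,1],[0,0,0,0,0,0,1]]])

```text
time_s: 2.4
tcp_pos: [471.5, -337.9, 126.5]
eef_rot: [3.137, -0.156, 0.002]
contact_force: [-1.6, 0.5, 6.4]
width: 0.19
grasp_force: 97.7
```

Request:
drive_tool(series=[[[0,0,-1,0,0,0,1],[0,0,-2,0,0,0,1],[0,0,-2.5,0,0,0,1],[0,0,-2.5,0,0,0,1],[0,0,-2.5,0,0,0,1]]])

```text
time_s: 2.82
tcp_pos: [470.7, -337.0, 231.3]
eef_rot: [-3.137, 0.155, 0.001]
contact_force: [-0.1, -0.8, -0.9]
width: 0.193
grasp_force: 97.6
```

Request:
drive_tool(series=[[[0,0,0,0,0,0,1],[0,0,0,0,0,0,1],[0,0,0,0,0,0,1]]])

```text
time_s: 3.07
tcp_pos: [470.5, -336.9, 229.0]
eef_rot: [-3.136, 0.156, 0.002]
contact_force: [0.5, -0.1, -1.1]
width: 0.194
grasp_force: 97.6
```

Run:
```python
from h import *
s=status(); 
o=np.zeros((600,800,3),np.uint8)
for n,(x,y,w,h),(X,Y) in(("top",(330,140,100,150),(0,0)),("side",(270,120,100,100),(400,0))):
    f=grab_frame(n);pickle.dump(f,open(n+"L.pkl","wb"));o[Y:Y+h*4,X:X+w*4]=cv2.resize(f["frame"][y:y+h,x:x+w],None,fx=4,fy=4,interpolation=cv2.INTER_NEAREST)
    R=Ro.from_rotvec(s["eef_rot"])
    for q in((164,0,54),(160,0,76),(63,0,54)): print(n,q,proj(f,s["tcp_pos"]+R.apply(q)).round(1))
cv2.imwrite("pics/l1.png",o)
```

```text
3.07 [ 470.5 -336.9  229. ] [-3.136e+00  1.560e-01  2.000e-03] F [ 0.5 -0.1 -1.1] w 0.194 g 97.61857151985168 J [-0.83  0.24  1.66 -0.    1.25  0.84]
top (164, 0, 54) [382.7 164.2]
top (160, 0, 76) [379.5 167.4]
top (63, 0, 54) [382. 202.]
side (164, 0, 54) [293.  154.8]
side (160, 0, 76) [293.5 160.3]
side (63, 0, 54) [315.3 162.1]
```

View pics/l1.png

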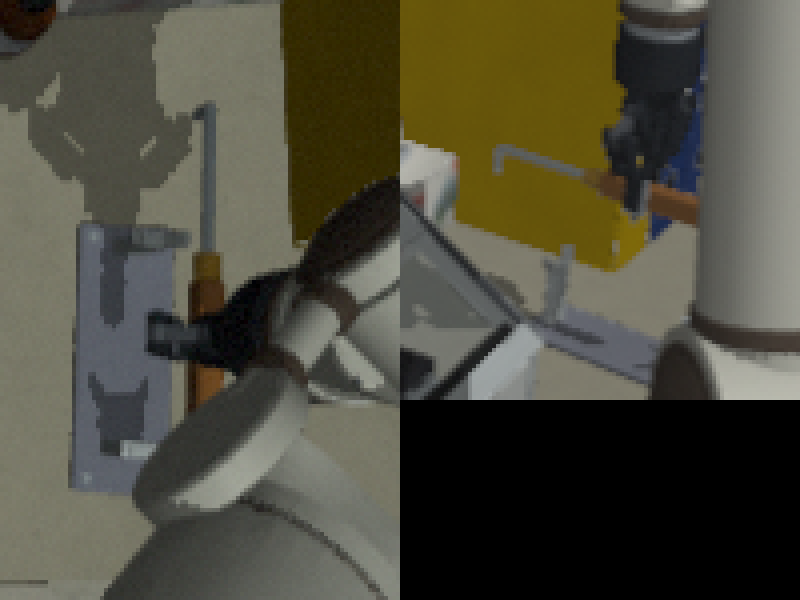

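The lifted pole hangs level. In the top view the rod end is at (381.9,165.3) and the finger end at (378.6,168.1). In the side view the finger tip is at (294,161.4). That is 1–3 mm off nominal.

Run:
```python
from h import *
t,s=load("topL"),load("sideL"); st=status();R=Ro.from_rotvec(st["eef_rot"])
p,e=tri(t,(378.7,168),s,(294,161.4)); off=R.inv().apply(p-st["tcp_pos"]); print("hook",p.round(1),e,"off tool",off.round(1))
off=np.array([158.5,-1.8,78.5])   # blended
eye=np.array([699.9,-34.2,276.2]); yaw=.035; pit=np.radians(30)
Rp=Rt(yaw,pit)
E=Ro.from_euler("ZY",[yaw,-np.radians(35)])
for h in(50,-7):
    tgt=eye+E.apply([0,0,h]); tcp=tgt-Rp.apply(off); print(h,"tip",tgt.round(1),"tcp",tcp.round(1))
    if h==50: plan(tcp,Rp,10); plan(np.array([470.5,-336.9,380]),Rt(-.0985,0),4); plan(tcp,Rp,10,np.array([470.5,-336.9,380]),R)
```

```text
3.17 [ 470.2 -336.6  228.1] [-3.135  0.156  0.004] F [ 0.2 -0.3 -2.9] w 0.191 g 97.62025594711304 J [-0.83  0.24  1.66  0.    1.25  0.84]
hook [ 628.  -352.4  148.5] 1.9277675301827681 off tool [158.8   0.3  79.2]
50 tip [671.2 -35.2 317.2] tcp [494.9 -43.2 305.9]
d [ 24.7 293.4  77.8] w [ 0.032  0.526 -0.132]
[-0.048, -2.946, -0.77, 0.003, 0.053, -0.013]
[0.032, -2.949, -0.761, 0.003, 0.053, -0.013]
[0.11, -2.95, -0.747, 0.003, 0.053, -0.013]
[0.188, -2.951, -0.73, 0.003, 0.053, -0.013]
[0.265, -2.95, -0.708, 0.003, 0.053, -0.013]
[0.34, -2.948, -0.683, 0.003, 0.053, -0.013]
[0.414, -2.945, -0.654, 0.003, 0.053, -0.013]
[0.486, -2.942, -0.621, 0.003, 0.053, -0.013]
[0.557, -2.937, -0.584, 0.003, 0.053, -0.013]
[0.625, -2.931, -0.543, 0.003, 0.053, -0.013]
d [  0.3  -0.3 151.9] w [-0.003  0.003 -0.001]
[-0.004, -0.003, -3.797, -0.001, 0.001, -0.0]
[-0.001, -0.001, -3.797, -0.001, 0.001, -0.0]
[0.002, 0.002, -3.797, -0.001, 0.001, -0.0]
[0.004, 0.004, -3.797, -0.001, 0.001, -0.0]
d [ 24.4 293.7 -74.1] w [ 0.032  0.526 -0.132]
[-0.046, -2.945, 0.749, 0.003, 0.053, -0.013]
[-0.047, -2.943, 0.756, 0.003, 0.053, -0.013]
[-0.048, -2.941, 0.763, 0.003, 0.053, -0.013]
[-0.049, -2.939, 0.77, 0.003, 0.053, -0.013]
[-0.051, -2.938, 0.777, 0.003, 0.053, -0.013]
[-0.054, -2.936, 0.784, 0.003, 0.053, -0.013]
[-0.056, -2.934, 0.79, 0.003, 0.053, -0.013]
[-0.059, -2.932, 0.797, 0.003, 0.053, -0.013]
[-0.063, -2.93, 0.803, 0.003, 0.053, -0.013]
[-0.066, -2.929, 0.809, 0.003, 0.053, -0.013]
-7 tip [703.9 -34.1 270.5] tcp [527.6 -42.  259.2]
```

Request:
drive_tool(series=[[[0,0,-2.5,0,0,0,1],[0,0,-3.2,0,0,0,1],[0,0,-3.2,0,0,0,1],[0,0,-3.2,0,0,0,1],[0,0,-3.1,0,0,0,1]]])

```text
time_s: 3.58
tcp_pos: [470.7, -337.1, 382.1]
eef_rot: [-3.136, 0.156, 0.003]
contact_force: [0.5, -0.9, -2.5]
width: 0.194
grasp_force: 97.7
```

Request:
drive_tool(series=[[[-0.05,-2.94,0.75,0.003,0.053,-0.013,1],[-0.05,-2.94,0.76,0.003,0.053,-0.013,1],[-0.05,-2.94,0.76,0.003,0.053,-0.013,1],[-0.05,-2.94,0.77,0.003,0.053,-0.013,1],[-0.05,-2.94,0.78,0.003,0.053,-0.013,1]]])

```text
time_s: 4.0
tcp_pos: [482.8, -189.3, 342.6]
eef_rot: [-3.11, 0.053, -0.415]
contact_force: [0.4, 0.5, -1.2]
width: 0.192
grasp_force: 97.8
```

Request:
drive_tool(series=[[[-0.05,-2.94,0.78,0.003,0.053,-0.013,1],[-0.06,-2.93,0.79,0.003,0.053,-0.013,1],[-0.06,-2.93,0.8,0.003,0.053,-0.013,1],[-0.06,-2.93,0.8,0.003,0.053,-0.013,1],[-0.06,-2.93,0.81,0.003,0.053,-0.013,1]]])

```text
time_s: 4.42
tcp_pos: [495.2, -42.6, 305.0]
eef_rot: [-3.027, -0.051, -0.822]
contact_force: [0.6, 0.2, -1.6]
width: 0.192
grasp_force: 97.8
```

Request:
drive_tool(series=[[[0,0,0,0,0,0,1],[0,0,0,0,0,0,1],[0,0,0,0,0,0,1],[0,0,0,0,0,0,1]]])

```text
time_s: 4.75
tcp_pos: [496.3, -45.1, 307.4]
eef_rot: [-3.029, -0.05, -0.822]
contact_force: [0.3, -0.2, -1.3]
width: 0.194
grasp_force: 98.1
```

```bash
cat > look.py <<'E'
from h import *
import sys
k=sys.argv[1]; s=status(); R=Ro.from_rotvec(s["eef_rot"]); print("yaw,pitch",(Ro.from_rotvec(s["eef_rot"])*Ro.from_matrix(np.diag([1,-1,-1.]))).as_euler("ZYX").round(3))
o=np.zeros((600,800,3),np.uint8)
for n,(x,y,w,h),X in(("top",(240,85,50,75),0),("side",(205,110,50,75),400)):
    f=grab_frame(n);pickle.dump(f,open(n+k+".pkl","wb"));o[:,X:X+400]=cv2.resize(f["frame"][y:y+h,x:x+w],None,fx=8,fy=8,interpolation=cv2.INTER_NEAREST)
    print(n,"hook pred",proj(f,s["tcp_pos"]+R.apply([158.5,-1.8,78.5])).round(1))
cv2.imwrite(f"pics/k{k}.png",o)
E
python3 look.py a
```

```text
4.75 [496.3 -45.1 307.4] [-3.029 -0.05  -0.822] F [ 0.3 -0.2 -1.3] w 0.194 g 98.13583016395569 J [-0.44 -0.36  2.13  0.29  0.91  0.97]
yaw,pitch [ 0.035 -0.53  -0.006]
top hook pred [266.7 136.6]
side hook pred [236. 143.]
```

View pics/ka.png

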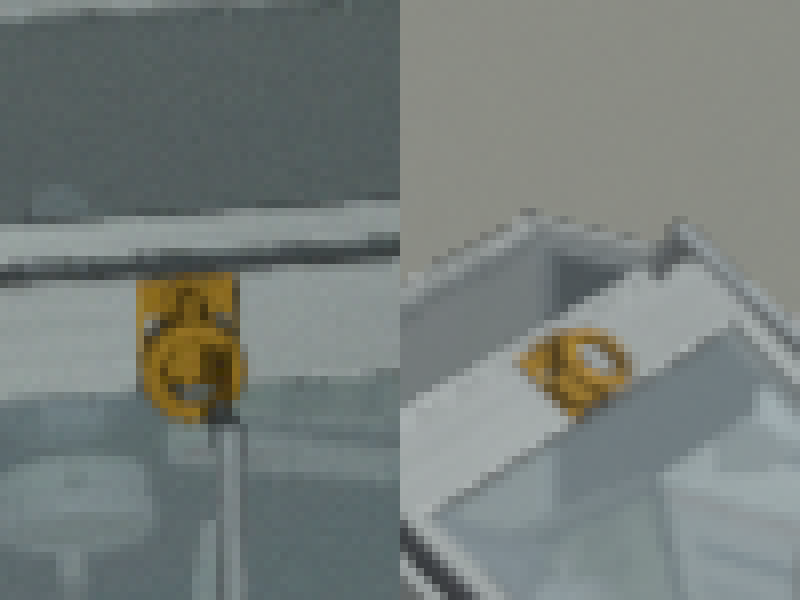

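The top crop shows the rod end at about (268.8,138). The side crop doesn't show the hook where I predicted it, at (236,143), so I'll take a wider look.

Run:
```python
from h import *
s=load("sidea")["frame"];t=load("topa")["frame"]
o=np.zeros((600,800,3),np.uint8)
o[:,:400]=cv2.resize(s[90:240,200:300],(400,600),interpolation=cv2.INTER_NEAREST)
o[:,400:]=cv2.resize(t[110:260,220:320],(400,600),interpolation=cv2.INTER_NEAREST)
cv2.imwrite("pics/w.png",o)
```

```text
(no output)
```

View pics/w.png

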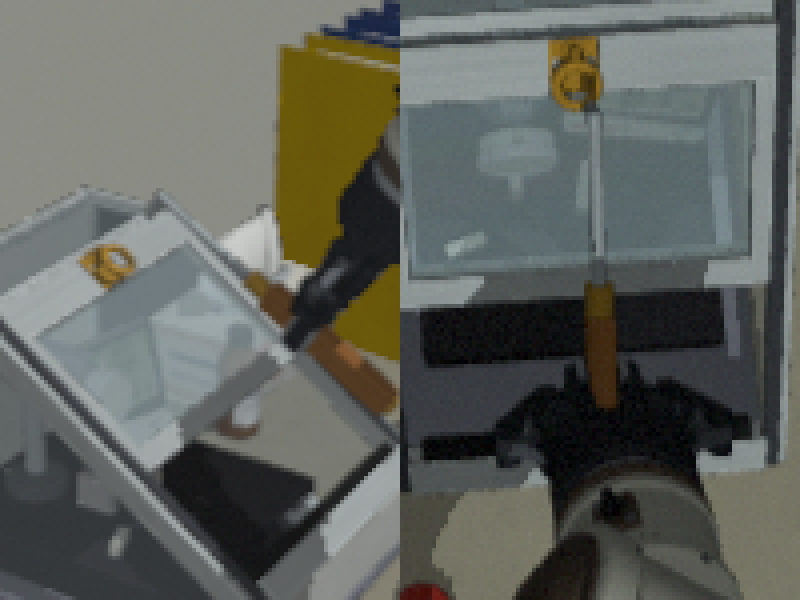

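In the wide view the rod runs along the hood's right rail up to the hook. In the side view the corner is at about (238.5,138.7) and the finger tip at about (237,143). In the top view the rod end is at (268.2,137.8).

Run:
```python
from h import *
t,s=load("topa"),load("sidea"); st=status();R=Ro.from_rotvec(st["eef_rot"])
p,e=tri(t,(268.2,137.3),s,(238.5,138.9)); off=R.inv().apply(p-st["tcp_pos"]); print("rod end",p.round(1),e.round(1),"off tool",off.round(1),"nominal 162,-?,56")
for f in(t,s): print(proj(f,st["tcp_pos"]+R.apply([162,-1.8,54])).round(1))
eye=np.array([699.9,-34.2,276.2]);E=Ro.from_euler("ZY",[.035,-np.radians(35)])
print("rod end rel eye in eye frame",E.inv().apply(p-eye).round(1))
tip=p+R.apply([-2,0,23]);print("tip rel eye",E.inv().apply(tip-eye).round(1),"by TCP:",E.inv().apply(st["tcp_pos"]+R.apply([158.5,-1.8,78.5])-eye).round(1),E.inv().apply(st["tcp_pos"]+R.apply([158.5,0,78.5])-eye).round(1))
```

```text
4.85 [496.4 -45.2 307.6] [-3.028 -0.049 -0.823] F [ 0.3 -0.1 -2.1] w 0.192 g 98.13548684120178 J [-0.45 -0.36  2.13  0.29  0.91  0.97]
rod end [665.7 -40.3 334.7] 1.7 off tool [159.8   0.4  62.3] nominal 162,-?,56
[267.7 137.6]
[238.4 136.8]
rod end rel eye in eye frame [ 5.4 -4.9 67.7]
tip rel eye [ 1.5 -5.  44.9] by TCP: [ 2.8 -2.8 51.6] [ 2.8 -4.6 51.6]
```

Request:
drive_tool(series=[[[0.03,-0.15,1.2,0,0,0,1],[0.03,-0.15,1.2,0,0,0,1],[0.03,-0.15,1.2,0,0,0,1],[0,0,0,0,0,0,1],[0,0,0,0,0,0,1]]])

```text
time_s: 5.27
tcp_pos: [514.8, -39.6, 276.2]
eef_rot: [-3.028, -0.05, -0.82]
contact_force: [-0.3, -0.3, -1.0]
width: 0.191
grasp_force: 98.1
```

Request:
drive_tool(series=[[[0,0,0,0,0,0,1],[0,0,0,0,0,0,1]]])

```text
time_s: 5.43
tcp_pos: [515.2, -39.7, 277.6]
eef_rot: [-3.028, -0.051, -0.825]
contact_force: [-0.8, -0.0, -1.1]
width: 0.192
grasp_force: 98.1
```

```bash
python3 look.py b
```

```text
5.43 [515.2 -39.7 277.6] [-3.028 -0.051 -0.825] F [-0.8 -0.  -1.1] w 0.192 g 98.14444899559021 J [-0.41 -0.27  2.13  0.3   0.82  0.97]
yaw,pitch [ 0.035 -0.532 -0.007]
top hook pred [263.3 132.6]
side hook pred [230.4 150.7]
```

View pics/kb.png

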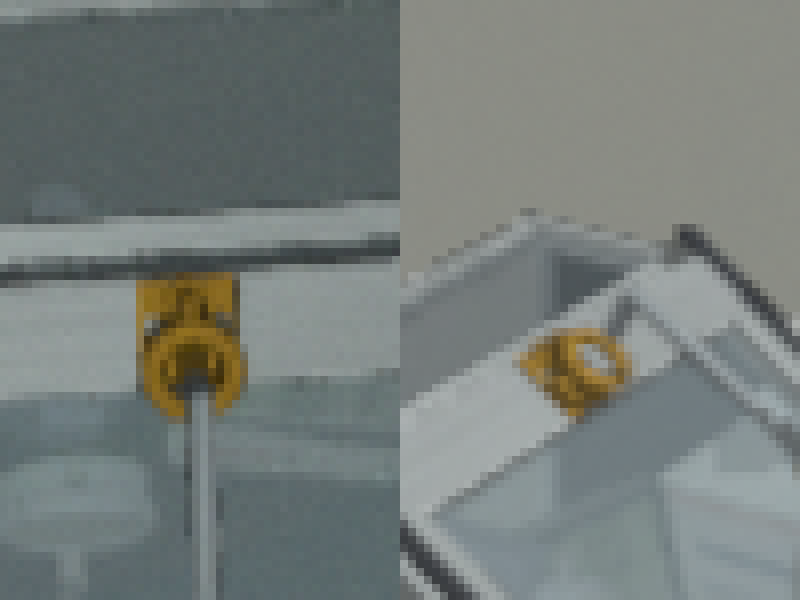

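In the top view the rod end (264.5,133.2) is in line with the ring. In the side view the hook corner is at (633,280) and the finger end at (612,335), just above the ring hole at (597,356). I'll check the offset along the slope numerically.

Run:
```python
from h import *
t,s=load("topb"),load("sideb"); st=status();R=Ro.from_rotvec(st["eef_rot"])
E=Ro.from_euler("ZY",[.035,-np.radians(35)])
S=lambda x,y:(205+(x-400)/8-.5,110+y/8-.5); T=lambda x,y:(240+x/8-.5,85+y/8-.5)
eye,_=tri(t,T(194,371),s,S(596,356)); print("eye",eye.round(1),_)
for a in([5,0,0],[0,5,0],[0,0,5]): print(a,((proj(s,eye+E.apply(a))-proj(s,eye))*8).round(1),((proj(t,eye+E.apply(a))-proj(t,eye))*8).round(1))
for tipx in([158.5,-1.8,78.5],[158.5,0,78.5]):
  p=st["tcp_pos"]+R.apply(tipx); print("tcp tip rel",E.inv().apply(p-eye).round(1),"side crop",(proj(s,p)-[205,110]+.5)*8+[400,0],"top crop",(proj(t,p)-[240,85]+.5)*8)
# tip centre: in plane y=eye y: intersect side ray
c,d=ray(s,S(614,331)); n=E.apply([0,1,0])
for dy in(-2,0,2):
  p=c+d*((eye+n*dy-c)@n)/(d@n); print("side tip at dy",dy,E.inv().apply(p-eye).round(1))
c,d=ray(s,S(632,281))
p=c+d*((eye-c)@n)/(d@n); print("corner",E.inv().apply(p-eye).round(1))
```

```text
5.53 [515.1 -39.5 277.5] [-3.028 -0.051 -0.825] F [ 0.   0.1 -0.7] w 0.193 g 98.14393043518066 J [-0.41 -0.27  2.13  0.3   0.82  0.97]
eye [699.6 -34.5 276. ] 1.0014690577427126
[5, 0, 0] [-8.4 -8.8] [ -0.4 -16.4]
[0, 5, 0] [-7.1  4.2] [-16.8   1. ]
[0, 0, 5] [ 5.6 -7.7] [1.4 5.1]
tcp tip rel [ 1.5  2.9 16.2] side crop [606.64435274 330.45877259] top crop [189.49609675 384.85669583]
tcp tip rel [ 1.5  1.1 16.3] side crop [609.21005669 328.94221119] top crop [195.65833179 384.51188001]
side tip at dy -2 [ 0.2 -2.  14.7]
side tip at dy 0 [-0.3  0.  16.4]
side tip at dy 2 [-0.9  2.  18.1]
corner [ 5.9  0.  41.2]
```

Request:
drive_tool(series=[[[0.03,0,0.4,0,0,0,1],[0.03,0,0.4,0,0,0,1],[0.03,0,0.4,0,0,0,1],[0,0,0,0,0,0,1],[0,0,0,0,0,0,1]]])

```text
time_s: 5.95
tcp_pos: [521.6, -38.9, 266.1]
eef_rot: [-3.028, -0.051, -0.821]
contact_force: [-0.1, -0.9, -2.0]
width: 0.19
grasp_force: 98.1
```

Request:
drive_tool(series=[[[0.03,0,0.4,0,0,0,1],[0.03,0,0.4,0,0,0,1],[0.02,0,0.3,0,0,0,1],[0,0,0,0,0,0,1],[0,0,0,0,0,0,1]]])

```text
time_s: 6.37
tcp_pos: [527.9, -38.7, 257.2]
eef_rot: [-3.028, -0.051, -0.821]
contact_force: [-0.5, 0.2, -0.9]
width: 0.191
grasp_force: 98.1
```

Request:
drive_tool(series=[[[0,0,0,0,0,0,1],[0,0,0,0,0,0,1]]])

```text
time_s: 6.53
tcp_pos: [528.0, -38.9, 257.7]
eef_rot: [-3.028, -0.051, -0.823]
contact_force: [1.2, 0.1, -1.5]
width: 0.193
grasp_force: 98.1
```

Request:
drive_tool(series=[[[-0.4,0,0.03,0,0,0,1],[-0.4,0,0.03,0,0,0,1],[-0.5,0,0.04,0,0,0,1],[-0.5,0,0.04,0,0,0,1],[-0.5,0,0.04,0,0,0,1]]])

```text
time_s: 6.95
tcp_pos: [508.8, -39.6, 244.4]
eef_rot: [-3.028, -0.051, -0.824]
contact_force: [1.9, -0.7, -0.1]
width: 0.195
grasp_force: 98.1
```

```bash
cat > eye.py <<'E'
from h import *
st=status()
R=Ro.from_rotvec(st["eef_rot"]);E=Ro.from_euler("ZY",[.035,-np.radians(35)])
print("tip in eye0 frame",E.inv().apply(st["tcp_pos"]+R.apply([158.5,-1,78.5])-[699.7,-34.4,276]).round(1))
for n,(x0,y0,x1,y1) in(("top",(250,105,280,185)),("side",(210,140,265,200))):
    f=grab_frame(n); h=cv2.cvtColor(f["frame"],cv2.COLOR_BGR2HSV); m=cv2.inRange(h,(17,120,60),(30,255,255))[y0:y1,x0:x1]
    k,l,S,c=cv2.connectedComponentsWithStats(m); i=1+S[1:,4].argmax(); print(n,S[i]+[x0,y0,0,0,0],c[i]+[x0,y0])
E
python3 eye.py
```

```text
6.95 [508.8 -39.6 244.4] [-3.028 -0.051 -0.824] F [ 1.9 -0.7 -0.1] w 0.195 g 98.080894947052 J [-0.42 -0.25  2.18  0.32  0.75  0.93]
tip in eye0 frame [-22.8   2.   -7.2]
top [258 126  13  18 166] [263.69277108 134.1626506 ]
side [224 156  13  10  60] [230.         160.11666667]
```

Request:
drive_tool(series=[[[-0.5,0,0.04,0,0,0,1],[-0.5,0,0.04,0,0,0,1],[-0.5,0,0.04,0,0,0,1],[-0.5,0,0.04,0,0,0,1],[-0.5,0,0.04,0,0,0,1]]])

```text
time_s: 7.47
tcp_pos: [488.2, -40.4, 229.8]
eef_rot: [-3.028, -0.051, -0.823]
contact_force: [0.8, -0.9, -1.1]
width: 0.192
grasp_force: 98.1
```

Request:
drive_tool(series=[[[-0.5,0,0.04,0,0,0,1],[-0.5,0,0.04,0,0,0,1],[-0.5,0,0.04,0,0,0,1],[-0.4,0,0.03,0,0,0,1],[-0.3,0,0.03,0,0,0,1]]])

```text
time_s: 7.88
tcp_pos: [470.0, -40.9, 217.0]
eef_rot: [-3.028, -0.051, -0.822]
contact_force: [1.9, -0.9, 0.3]
width: 0.195
grasp_force: 98.1
```

```bash
python3 eye.py
```

```text
7.88 [470.  -40.9 217. ] [-3.028 -0.051 -0.822] F [ 1.9 -0.9  0.3] w 0.195 g 98.12423944473267 J [-0.47 -0.33  2.3   0.37  0.73  0.85]
tip in eye0 frame [-70.4   2.1  -7.6]
top [258 145  13  17 151] [264.27152318 152.25165563]
side [234 166  13  10  64] [239.59375 170.25   ]
```

Request:
drive_tool(series=[[[-0.25,0,0.02,0,0,0,1],[-0.25,0,0.02,0,0,0,1],[-0.25,0,0.02,0,0,0,1],[-0.25,0,0.02,0,0,0,1],[-0.2,0,0.02,0,0,0,1]]])

```text
time_s: 8.4
tcp_pos: [460.4, -41.2, 210.2]
eef_rot: [-3.028, -0.052, -0.822]
contact_force: [1.6, 0.4, -0.5]
width: 0.191
grasp_force: 98.0
```

Request:
drive_tool(series=[[[-0.2,0,0.01,0,0,0,1],[-0.2,0,0.02,0,0,0,1],[-0.2,0,0.01,0,0,0,1],[-0.2,0,0.02,0,0,0,1],[0,0,0,0,0,0,1]]])

```text
time_s: 8.82
tcp_pos: [453.6, -41.4, 205.4]
eef_rot: [-3.028, -0.051, -0.821]
contact_force: [0.0, 0.1, -1.7]
width: 0.193
grasp_force: 98.0
```

Request:
drive_tool(series=[[[-0.2,0,0.01,0,0,0,1],[-0.2,0,0.02,0,0,0,1],[-0.2,0,0.01,0,0,0,1],[0,0,0,0,0,0,1]]])

```text
time_s: 9.15
tcp_pos: [448.7, -41.6, 202.1]
eef_rot: [-3.028, -0.051, -0.822]
contact_force: [0.7, -0.5, -0.9]
width: 0.192
grasp_force: 98.0
```

Request:
drive_tool(series=[[[-0.2,0,0.01,0,0,0,1],[-0.2,0,0.02,0,0,0,1],[-0.2,0,0.01,0,0,0,1],[0,0,0,0,0,0,1]]])

```text
time_s: 9.48
tcp_pos: [443.7, -41.8, 198.7]
eef_rot: [-3.028, -0.051, -0.822]
contact_force: [2.2, -0.5, -1.4]
width: 0.193
grasp_force: 98.0
```

Request:
drive_tool(series=[[[-0.2,0,0.01,0,0,0,1],[-0.2,0,0.02,0,0,0,1],[-0.1,0,0.01,0,0,0,1],[0,0,0,0,0,0,1]]])

```text
time_s: 9.82
tcp_pos: [439.7, -42.0, 195.9]
eef_rot: [-3.028, -0.051, -0.822]
contact_force: [0.5, -0.9, -1.6]
width: 0.189
grasp_force: 98.0
```

Request:
drive_tool(series=[[[-0.2,0,0.01,0,0,0,1],[-0.1,0,0.02,0,0,0,1],[-0.1,0,0.01,0,0,0,1],[0,0,0,0,0,0,1]]])

```text
time_s: 10.15
tcp_pos: [437.7, -42.6, 195.0]
eef_rot: [-3.028, -0.051, -0.828]
contact_force: [6.0, -0.2, -0.0]
width: 0.194
grasp_force: 97.7
```

```bash
python3 eye.py
```

```text
10.15 [437.7 -42.6 195. ] [-3.028 -0.051 -0.828] F [ 6.  -0.2 -0. ] w 0.194 g 97.73848414421082 J [-0.52 -0.41  2.41  0.41  0.72  0.77]
tip in eye0 frame [-109.2    1.5   -6.4]
top [259 160  13  16 145] [264.64137931 166.62758621]
side [242 174  13  11  64] [247.953125 178.859375]
```

Request:
drive_tool(series=[[[-0.1,0,0.01,0,0,0,1],[0,0,0,0,0,0,1],[-0.1,0,0.01,0,0,0,1],[0,0,0,0,0,0,1],[0,0,0,0,0,0,1]]])

```text
time_s: 10.67
tcp_pos: [436.8, -43.2, 194.8]
eef_rot: [-3.028, -0.05, -0.832]
contact_force: [4.1, -1.2, 2.8]
width: 0.191
grasp_force: 98.6
```

Request:
drive_tool(series=[[[-0.1,0,0.01,0,0,0,1],[0,0,0,0,0,0,1],[0,0,0,0,0,0,1]]])

```text
time_s: 10.92
tcp_pos: [436.5, -43.4, 194.9]
eef_rot: [-3.028, -0.049, -0.834]
contact_force: [8.1, -1.0, 3.6]
width: 0.194
grasp_force: 98.3
```

Request:
drive_tool(series=[[[-0.1,0,0.01,0,0,0,1],[0,0,0,0,0,0,1],[0,0,0,0,0,0,1]]])

```text
time_s: 11.17
tcp_pos: [436.2, -43.7, 195.0]
eef_rot: [3.028, 0.049, 0.837]
contact_force: [10.8, -0.3, 3.6]
width: 0.197
grasp_force: 98.1
```

Request:
drive_tool(series=[[[-0.1,0,0.01,0,0,0,1],[0,0,0,0,0,0,1],[0,0,0,0,0,0,1]]])

```text
time_s: 11.42
tcp_pos: [435.4, -43.7, 194.4]
eef_rot: [3.027, 0.049, 0.837]
contact_force: [10.3, 0.2, 3.5]
width: 0.191
grasp_force: 98.1
```

Request:
drive_tool(series=[[[-0.1,0,0.01,0,0,0,1],[0,0,0,0,0,0,1],[0,0,0,0,0,0,1]]])

```text
time_s: 11.67
tcp_pos: [435.1, -43.9, 194.4]
eef_rot: [3.026, 0.049, 0.839]
contact_force: [13.9, -0.4, 3.9]
width: 0.193
grasp_force: 97.9
```

```bash
python3 eye.py
```

```text
11.67 [435.1 -43.9 194.4] [3.026 0.049 0.839] F [13.9 -0.4  3.9] w 0.193 g 97.91452288627625 J [-0.53 -0.43  2.42  0.42  0.72  0.75]
tip in eye0 frame [-1.111e+02  1.000e-01 -4.400e+00]
top [259 160  13  17 146] [264.5890411  167.10958904]
side [242 175  14  10  66] [248.01515152 179.1969697 ]
```

Request:
drive_tool(series=[[[-0.1,0,0.1,0,0,0,1],[0,0,0,0,0,0,1],[0,0,0,0,0,0,1]]])

```text
time_s: 12.02
tcp_pos: [435.0, -44.0, 193.4]
eef_rot: [3.026, 0.049, 0.84]
contact_force: [12.3, 0.1, 4.8]
width: 0.193
grasp_force: 98.1
```

Request:
drive_tool(series=[[[-0.1,0,0.03,0,0,0,1],[0,0,0,0,0,0,1],[0,0,0,0,0,0,1]]])

```text
time_s: 12.27
tcp_pos: [434.5, -44.1, 192.9]
eef_rot: [3.025, 0.049, 0.841]
contact_force: [13.8, 1.2, 6.3]
width: 0.194
grasp_force: 98.1
```

Request:
drive_tool(series=[[[-0.1,0,0.03,0,0,0,1],[0,0,0,0,0,0,1],[0,0,0,0,0,0,1]]])

```text
time_s: 12.52
tcp_pos: [434.0, -44.2, 192.4]
eef_rot: [3.025, 0.049, 0.842]
contact_force: [14.1, 0.9, 4.9]
width: 0.189
grasp_force: 98.1
```

Request:
drive_tool(series=[[[-0.1,0,0.03,0,0,0,1],[0,0,0,0,0,0,1],[0,0,0,0,0,0,1]]])

```text
time_s: 12.77
tcp_pos: [433.4, -44.3, 191.9]
eef_rot: [3.024, 0.049, 0.843]
contact_force: [14.0, 1.3, 5.7]
width: 0.191
grasp_force: 98.2
```

Request:
drive_tool(series=[[[-0.1,0,0.02,0,0,0,1],[0,0,0,0,0,0,1],[0,0,0,0,0,0,1]]])

```text
time_s: 13.02
tcp_pos: [432.8, -44.3, 191.3]
eef_rot: [3.024, 0.05, 0.843]
contact_force: [16.0, 0.6, 7.3]
width: 0.195
grasp_force: 98.1
```

Request:
drive_tool(series=[[[-0.1,0,0.02,0,0,0,1],[0,0,0,0,0,0,1],[0,0,0,0,0,0,1]]])

```text
time_s: 13.27
tcp_pos: [430.4, -43.8, 188.7]
eef_rot: [3.028, 0.05, 0.836]
contact_force: [3.5, -1.0, 5.5]
width: 0.189
grasp_force: 98.9
```

Request:
drive_tool(series=[[[0.2,0,0,0,0,0,1],[0,0,0,0,0,0,1]]])

```text
time_s: 13.43
tcp_pos: [430.8, -43.1, 187.9]
eef_rot: [-3.028, -0.05, -0.829]
contact_force: [4.4, -1.9, 2.6]
width: 0.196
grasp_force: 98.5
```

Request:
drive_tool(series=[[[0.2,0,-0.01,0,0,0,1],[0.1,0,-0.01,0,0,0,1],[0,0,0,0,0,0,1],[0,0,0,0,0,0,1]]])

```text
time_s: 13.77
tcp_pos: [431.6, -42.0, 187.3]
eef_rot: [-3.028, -0.052, -0.82]
contact_force: [2.4, -1.8, 0.9]
width: 0.191
grasp_force: 98.4
```

```bash
python3 eye.py; python3 look.py c
python3 - <<'E'
from h import *
o=np.zeros((600,800,3),np.uint8)
t=load("topc")["frame"][130:205,225:300];s=load("sidec")["frame"][145:220,220:270]
o[:,:]=0;o[:450,:450]=cv2.resize(t,(450,450),interpolation=0);o[:525,450:800]=cv2.resize(s,(350,525),interpolation=0);cv2.imwrite("pics/c2.png",o)
E
```

```text
13.77 [431.6 -42.  187.3] [-3.028 -0.052 -0.82 ] F [ 2.4 -1.8  0.9] w 0.191 g 98.41979742050171 J [-0.53 -0.42  2.42  0.42  0.72  0.75]
tip in eye0 frame [-119.     2.4  -10.1]
top [259 163  13  17 150] [264.84       170.15333333]
side [244 176  13  11  62] [249.85483871 180.9516129 ]
13.87 [431.6 -42.1 187.3] [-3.028 -0.052 -0.82 ] F [ 2.3 -1.1  0.1] w 0.194 g 98.40263485908508 J [-0.53 -0.42  2.42  0.42  0.72  0.75]
yaw,pitch [ 0.036 -0.529 -0.005]
top hook pred [263.4 174.9]
side hook pred [251.8 182.5]
```

View pics/c2.png

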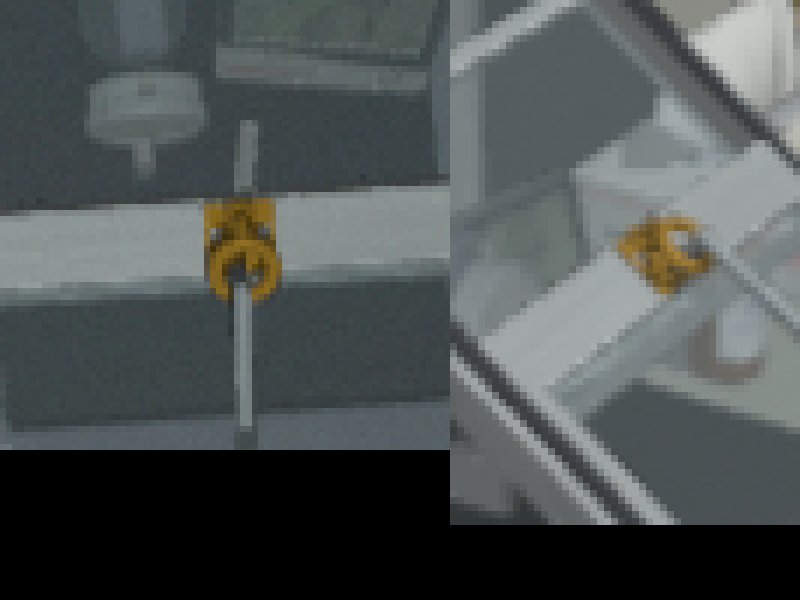

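The top crop shows the sash closed, with the finger in the ring at (237,270). The side crop shows the hook at (698,248), bearing on the lower side of the ring. Centring it, then lifting out.

Request:
drive_tool(series=[[[0.25,0.05,-0.05,0,0,0,1],[0.25,0.1,-0.05,0,0,0,1],[0,0,0,0,0,0,1],[0,0,0,0,0,0,1],[0,0,0,0,0,0,1]]])

```text
time_s: 14.38
tcp_pos: [435.6, -43.4, 190.9]
eef_rot: [-3.028, -0.052, -0.821]
contact_force: [-0.3, -0.8, -0.6]
width: 0.194
grasp_force: 98.3
```

```bash
python3 eye.py
```

```text
14.38 [435.6 -43.4 190.9] [-3.028 -0.052 -0.821] F [-0.3 -0.8 -0.6] w 0.194 g 98.28657031059265 J [-0.53 -0.41  2.41  0.41  0.72  0.76]
tip in eye0 frame [-113.6    0.9   -9.3]
top [259 163  13  17 145] [264.82068966 170.06896552]
side [244 176  13  11  61] [249.81967213 181.14754098]
```

Free of force, and the eye hasn't moved, so the catch holds. Lifting out now.

Request:
drive_tool(series=[[[-0.02,0,-0.3,0,0,0,1],[-0.03,0,-0.4,0,0,0,1],[-0.03,0,-0.4,0,0,0,1],[-0.03,0,-0.4,0,0,0,1],[0,0,0,0,0,0,1]]])

```text
time_s: 14.9
tcp_pos: [427.5, -44.1, 204.8]
eef_rot: [-3.028, -0.052, -0.825]
contact_force: [0.6, -1.0, -1.2]
width: 0.192
grasp_force: 98.3
```

Request:
drive_tool(series=[[[-0.05,0,-0.6,0,0,0,1],[-0.08,0,-1,0,0,0,1],[-0.2,0,-2,0,0,0,1],[-0.2,0,-2,0,0,0,1],[0,0,0,0,0,0,1]]])

```text
time_s: 15.32
tcp_pos: [394.8, -45.6, 253.1]
eef_rot: [3.028, 0.052, 0.832]
contact_force: [1.3, -0.2, -0.0]
width: 0.193
grasp_force: 98.4
```

```bash
python3 eye.py
python3 - <<'E'
from h import *
R0=Rt(-.0985,0)
A=np.array([400,-80,400.]); B=np.array([471,-337,300.]); C=np.array([471.2,-337.5,145.])
plan(A,Rt(.036,.53),5); plan(B,R0,10,A,Rt(.036,.53)); plan(C,R0,5,B,R0)
E
```

```text
15.32 [394.8 -45.6 253.1] [3.028 0.052 0.832] F [ 1.3 -0.2 -0. ] w 0.193 g 98.35036754608154 J [-0.61 -0.7   2.45  0.37  0.98  0.78]
tip in eye0 frame [-1.109e+02  1.000e-01  6.610e+01]
top [259 163  13  18 159] [264.7672956  170.52830189]
side [244 176  13  11  66] [250.13636364 181.        ]
d [  5.3 -34.9 149.9] w [ 0.008 -0.003 -0.   ]
[1.592, 0.721, -2.536, 0.002, -0.001, -0.0]
[1.59, 0.717, -2.538, 0.002, -0.001, -0.0]
[1.589, 0.713, -2.54, 0.002, -0.001, -0.0]
[1.588, 0.709, -2.542, 0.002, -0.001, -0.0]
[1.586, 0.705, -2.544, 0.002, -0.001, -0.0]
d [  71. -257. -100.] w [-0.036 -0.529  0.131]
[0.027, 2.594, 1.175, -0.004, -0.053, 0.013]
[0.123, 2.589, 1.18, -0.004, -0.053, 0.013]
[0.22, 2.582, 1.18, -0.004, -0.053, 0.013]
[0.316, 2.575, 1.175, -0.004, -0.053, 0.013]
[0.412, 2.566, 1.165, -0.004, -0.053, 0.013]
[0.506, 2.555, 1.15, -0.004, -0.053, 0.013]
[0.6, 2.544, 1.13, -0.004, -0.053, 0.013]
[0.693, 2.532, 1.105, -0.004, -0.053, 0.013]
[0.784, 2.518, 1.074, -0.004, -0.053, 0.013]
[0.873, 2.503, 1.04, -0.004, -0.053, 0.013]
d [   0.2   -0.5 -155. ] w [0. 0. 0.]
[0.005, 0.01, 3.1, 0.0, 0.0, 0.0]
[0.005, 0.01, 3.1, 0.0, 0.0, 0.0]
[0.005, 0.01, 3.1, 0.0, 0.0, 0.0]
[0.005, 0.01, 3.1, 0.0, 0.0, 0.0]
[0.005, 0.01, 3.1, 0.0, 0.0, 0.0]
```

Run:
```python
from h import *
R0=Rt(-.0985,0)
A=np.array([460,-80,360.]); B=np.array([471,-337,260.])
plan(A,Rt(.036,.53),4); plan(B,R0,10,A,Rt(.036,.53))
```

```text
d [ 65.3 -34.9 109.9] w [ 0.008 -0.003 -0.   ]
[2.773, 0.942, -1.548, 0.002, -0.001, -0.0]
[2.772, 0.939, -1.551, 0.002, -0.001, -0.0]
[2.771, 0.936, -1.555, 0.002, -0.001, -0.0]
[2.77, 0.933, -1.559, 0.002, -0.001, -0.0]
d [  11. -257. -100.] w [-0.036 -0.529  0.131]
[-0.49, 2.572, 0.872, -0.004, -0.053, 0.013]
[-0.41, 2.575, 0.905, -0.004, -0.053, 0.013]
[-0.327, 2.577, 0.933, -0.004, -0.053, 0.013]
[-0.243, 2.577, 0.958, -0.004, -0.053, 0.013]
[-0.158, 2.576, 0.977, -0.004, -0.053, 0.013]
[-0.072, 2.574, 0.993, -0.004, -0.053, 0.013]
[0.014, 2.571, 1.003, -0.004, -0.053, 0.013]
[0.101, 2.567, 1.009, -0.004, -0.053, 0.013]
[0.189, 2.561, 1.011, -0.004, -0.053, 0.013]
[0.276, 2.554, 1.008, -0.004, -0.053, 0.013]
```

Request:
drive_tool(series=[[[2.77,0.94,-1.55,0,0,0,1],[2.77,0.94,-1.55,0,0,0,1],[2.77,0.94,-1.55,0,0,0,1],[2.77,0.93,-1.56,0,0,0,1]]])

```text
time_s: 15.75
tcp_pos: [460.7, -79.7, 358.3]
eef_rot: [-3.027, -0.051, -0.818]
contact_force: [0.7, 0.6, -0.5]
width: 0.187
grasp_force: 98.3
```

Request:
drive_tool(series=[[[-0.49,2.57,0.37,-0.004,-0.053,0.013,1],[-0.41,2.57,0.4,-0.004,-0.053,0.013,1],[-0.33,2.58,0.43,-0.004,-0.053,0.013,1],[-0.24,2.58,0.46,-0.004,-0.053,0.013,1],[-0.16,2.58,0.48,-0.004,-0.053,0.013,1]]])

```text
time_s: 16.17
tcp_pos: [454.7, -209.6, 330.3]
eef_rot: [3.114, -0.056, 0.408]
contact_force: [0.4, 0.5, -0.8]
width: 0.192
grasp_force: 98.3
```

Request:
drive_tool(series=[[[-0.07,2.57,0.99,-0.004,-0.053,0.013,1],[0.01,2.57,1,-0.004,-0.053,0.013,1],[0.1,2.57,1.01,-0.004,-0.053,0.013,1],[0.19,2.56,1.01,-0.004,-0.053,0.013,1],[0.28,2.55,1.01,-0.004,-0.053,0.013,1]]])

```text
time_s: 16.58
tcp_pos: [460.0, -338.3, 280.7]
eef_rot: [3.13, -0.16, -0.006]
contact_force: [-0.1, 0.9, -1.3]
width: 0.19
grasp_force: 98.3
```

Request:
drive_tool(series=[[[0,0,0,0,0,0,1],[0,0,0,0,0,0,1],[0,0,0,0,0,0,1],[0,0,0,0,0,0,1]]])

```text
time_s: 16.92
tcp_pos: [459.9, -336.5, 283.6]
eef_rot: [3.129, -0.158, 0.001]
contact_force: [-0.1, 0.1, -1.0]
width: 0.196
grasp_force: 98.2
```

Run:
```python
from h import *
status();plan(np.array([471.2,-337.4,185]),Rt(-.0985,0),5)
```

```text
16.92 [ 459.9 -336.5  283.6] [ 3.129e+00 -1.580e-01  1.000e-03] F [-0.1  0.1 -1. ] w 0.196 g 98.23363065719604 J [-0.84  0.16  1.64 -0.01  1.34  0.83]
d [ 11.3  -0.9 -98.6] w [ 0.009 -0.001 -0.002]
[0.224, -0.022, 1.972, 0.002, -0.0, -0.0]
[0.225, -0.019, 1.972, 0.002, -0.0, -0.0]
[0.225, -0.015, 1.972, 0.002, -0.0, -0.0]
[0.226, -0.011, 1.972, 0.002, -0.0, -0.0]
[0.226, -0.008, 1.972, 0.002, -0.0, -0.0]
```

Request:
drive_tool(series=[[[0.22,0,1.1,0.002,0,0,1],[0.22,0,1.1,0.002,0,0,1],[0.22,0,1.1,0.002,0,0,1],[0.22,0,1.1,0.002,0,0,1],[0.22,0,1.1,0,0,0,1]]])

```text
time_s: 17.33
tcp_pos: [470.5, -338.3, 227.1]
eef_rot: [3.137, -0.16, -0.0]
contact_force: [0.7, 0.0, -1.0]
width: 0.192
grasp_force: 98.3
```

Request:
drive_tool(series=[[[0,0,0,0,0,0,1],[0,0,0,0,0,0,1],[0,0,0,0,0,0,1]]])

```text
time_s: 17.58
tcp_pos: [470.7, -338.9, 229.0]
eef_rot: [3.136, -0.16, 0.001]
contact_force: [-0.1, -0.3, -1.0]
width: 0.191
grasp_force: 98.3
```

Run:
```python
from h import *
status()
o=np.zeros((600,800,3),np.uint8)
for i,(n,(x,y,w,h)) in enumerate((("top",(355,150,50,75)),("side",(280,135,50,75)))):
    f=grab_frame(n);pickle.dump(f,open(n+"M.pkl","wb"));g=load(n+"L")["frame"]
    for j,q in enumerate((g,f["frame"])):
        o[:300,(2*i+j)*200:(2*i+j+1)*200]=cv2.resize(q[y:y+h,x:x+w],(200,300),interpolation=0)
    a,b=[cv2.cvtColor(q,cv2.COLOR_BGR2GRAY)[y:y+h,x:x+w].astype(np.float32) for q in(g,f["frame"])]
    print(n,"absdiff",np.abs(a-b).mean(),"phase",cv2.phaseCorrelate(a,b))
cv2.imwrite("pics/m.png",o[:300])
```

```text
17.58 [ 470.7 -338.9  229. ] [ 3.136e+00 -1.600e-01  1.000e-03] F [-0.1 -0.3 -1. ] w 0.191 g 98.27229022979736 J [-0.83  0.24  1.66 -0.    1.24  0.84]
top absdiff 4.5978665 phase ((0.6753651759489294, 0.4511685415632911), 0.9437871833801269)
side absdiff 5.0309334 phase ((0.5796236240029522, 0.6759931833073622), 0.7163810760498047)
```

View pics/m.png

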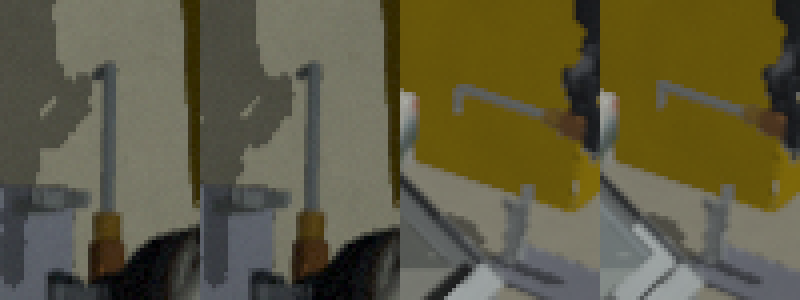

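Left and right pairs are before and now. The pole sits 1 px (about 2 mm) to the right in the top view, and its hook is about 1 px higher in the side view. Correcting those, then descending.

Request:
drive_tool(series=[[[0,-0.2,0,0,-0.015,-0.003,1],[0,0,1.5,0,0,0,1],[0,0,2,0,0,0,1],[0,0,2,0,0,0,1],[0,0,0,0,0,0,1]]])

```text
time_s: 18.1
tcp_pos: [468.3, -334.9, 170.0]
eef_rot: [-3.133, 0.155, 0.032]
contact_force: [-1.0, 0.6, -2.9]
width: 0.195
grasp_force: 98.3
```

Request:
drive_tool(series=[[[0,0,1.5,0,0,0,1],[0,0,1,0,0,0,1],[0,0,1,0,0,0,1],[0,0,0,0,0,0,1],[0,0,0,0,0,0,1]]])

```text
time_s: 18.52
tcp_pos: [469.4, -336.6, 138.7]
eef_rot: [3.138, -0.155, -0.024]
contact_force: [0.6, -0.5, -0.8]
width: 0.188
grasp_force: 98.3
```

Run:
```python
from h import *
s=status();print(s["wrist_torque"])
```

```text
18.52 [ 469.4 -336.6  138.7] [ 3.138 -0.155 -0.024] F [ 0.6 -0.5 -0.8] w 0.188 g 98.31019520759583 J [-0.83  0.35  1.71 -0.01  1.09  0.85]
[ 0.03092586 -0.00858682 -0.01809891]
```

Request:
drive_tool(series=[[[0.1,0.05,0.4,0,0,0,1],[0.05,0,0.4,0,0,0,1],[0,0,0.2,0,0,0,1],[0,0,0,0,0,0,1],[0,0,0,0,0,0,1]]])

```text
time_s: 18.93
tcp_pos: [470.8, -337.4, 128.7]
eef_rot: [3.137, -0.155, -0.023]
contact_force: [-0.1, 0.3, -2.1]
width: 0.193
grasp_force: 98.3
```

Request:
drive_tool(series=[[[0,0,0.2,0,0,0,1],[0,0,0,0,0,0,1],[0,0,0,0,0,0,1]]])

```text
time_s: 19.18
tcp_pos: [471.0, -337.7, 127.4]
eef_rot: [3.136, -0.155, -0.021]
contact_force: [-0.9, 0.3, 1.1]
width: 0.192
grasp_force: 98.9
```

Request:
drive_tool(series=[[[0,0,0.1,0,0,0,1],[0,0,0,0,0,0,1],[0,0,0,0,0,0,0.7],[0,0,0,0,0,0,0.6],[0,0,0,0,0,0,0.4]]])

```text
time_s: 19.6
tcp_pos: [470.7, -337.3, 125.5]
eef_rot: [3.137, -0.155, -0.023]
contact_force: [0.1, -0.5, 0.9]
width: 0.526
grasp_force: 0.0
```

Request:
drive_tool(series=[[[0,0,0,0,0,0,0],[0,0,0,0,0,0,0],[0,0,0,0,0,0,0],[0,0,0,0,0,0,0],[0,0,0,0,0,0,0]]])

```text
time_s: 20.02
tcp_pos: [470.7, -337.4, 125.7]
eef_rot: [3.137, -0.155, -0.023]
contact_force: [0.0, -0.4, -1.1]
width: 0.998
grasp_force: 0.0
```

Request:
drive_tool(series=[[[0,0,-1,0,0,0,0],[0,0,-2,0,0,0,0],[0,0,-3,0,0,0,0],[0,0,-4,0,0,0,0],[0,0,-4,0,0,0,0]]])

```text
time_s: 20.43
tcp_pos: [472.3, -336.8, 267.3]
eef_rot: [-3.137, 0.155, 0.024]
contact_force: [0.9, -1.2, 0.8]
width: 0.998
grasp_force: 0.0
```

Run:
```python
from h import *
status(); plan([250.5,-517.5,303],Ro.from_rotvec([-3.0604,-.7018,0]),10)
```

```text
20.43 [ 472.3 -336.8  267.3] [-3.137  0.155  0.024] F [ 0.9 -1.2  0.8] w 0.998 g 0.0 J [-0.82  0.21  1.61 -0.01  1.33  0.85]
d [-221.8 -180.7   35.7] w [-0.002  0.015 -0.55 ]
[-2.034, 2.017, -0.325, -0.0, 0.002, -0.055]
[-2.141, 1.902, -0.328, -0.0, 0.002, -0.055]
[-2.242, 1.782, -0.33, -0.0, 0.002, -0.055]
[-2.336, 1.656, -0.334, -0.0, 0.002, -0.055]
[-2.423, 1.525, -0.337, -0.0, 0.002, -0.055]
[-2.503, 1.39, -0.34, -0.0, 0.002, -0.055]
[-2.575, 1.25, -0.344, -0.0, 0.002, -0.055]
[-2.639, 1.107, -0.348, -0.0, 0.002, -0.055]
[-2.695, 0.96, -0.351, -0.0, 0.002, -0.055]
[-2.743, 0.811, -0.355, -0.0, 0.002, -0.055]
```

Request:
drive_tool(series=[[[-2.03,2.02,-0.33,0,0,-0.055,0],[-2.14,1.9,-0.33,0,0,-0.055,0],[-2.24,1.78,-0.33,0,0,-0.055,0],[-2.34,1.66,-0.33,0,0,-0.055,0],[-2.42,1.53,-0.34,0,0,-0.055,0]]])

```text
time_s: 20.85
tcp_pos: [361.0, -428.4, 285.2]
eef_rot: [-3.129, -0.281, 0.022]
contact_force: [-0.3, -1.1, 0.1]
width: 1.0
grasp_force: 0.0
```

Request:
drive_tool(series=[[[-2.5,1.39,-0.34,0,0,-0.055,0],[-2.58,1.25,-0.34,0,0,-0.055,0],[-2.64,1.11,-0.35,0,0,-0.055,0],[-2.7,0.96,-0.35,0,0,-0.055,0],[-2.74,0.81,-0.35,0,0,-0.055,0]]])

```text
time_s: 21.27
tcp_pos: [250.1, -518.9, 304.1]
eef_rot: [-3.059, -0.706, 0.022]
contact_force: [0.2, 0.0, 0.2]
width: 1.004
grasp_force: 0.0
```

Request:
drive_tool(series=[[[0,0,0,0,0,0,0],[0,0,0,0,0,0,0],[0,0,0,0,0,0,0]]])

```text
time_s: 21.52
tcp_pos: [251.6, -517.8, 303.2]
eef_rot: [-3.059, -0.701, 0.021]
contact_force: [-0.0, 0.4, -0.3]
width: 1.003
grasp_force: 0.0
```

```bash
python3 eye.py
python3 - <<'E'
from h import *
g=load("top")["frame"]; f=grab_frame("top"); q=f["frame"]
def st(I):
    m=cv2.inRange(cv2.cvtColor(I,cv2.COLOR_BGR2HSV),(5,110,60),(25,255,255))[190:270,345:385]
    c=max(cv2.findContours(m,0,1)[0],key=cv2.contourArea); return cv2.boundingRect(c),cv2.minAreaRect(c)
print(st(g),st(q))
for n,(x,y,w,h) in dict(pole=(342,165,42,110),tin=(215,250,24,28),mic=(255,228,40,40),hyg=(122,120,50,50),bottle=(320,130,26,30)).items():
    a,b=[cv2.cvtColor(i,6)[y:y+h,x:x+w].astype(np.float32) for i in(g,q)]
    print(n,np.abs(a-b).mean().round(2),cv2.phaseCorrelate(a,b))
z=lambda i:cv2.resize(i[160:275,335:385],(400,600),interpolation=0)
cv2.imwrite("pics/end.png",np.hstack([z(g),z(q)]))
E
```

```text
21.52 [ 251.6 -517.8  303.2] [-3.059 -0.701  0.021] F [-0.   0.4 -0.3] w 1.003 g 0.0 J [-1.32  0.16  1.59 -0.01  1.39 -0.2 ]
tip in eye0 frame [-293.7 -402.5  140.6]
top [259 163  13  17 150] [264.66       170.73333333]
side [245 177  12  10  59] [250.15254237 180.86440678]
((20, 17, 7, 53), ((23.5, 43.0), (5.957040786743164, 52.05120086669922), 1.1934893131256104)) ((20, 17, 7, 53), ((23.391620635986328, 43.027286529541016), (5.802806377410889, 52.06842041015625), 1.123302698135376))
pole 2.52 ((0.39269210254156306, -0.28740536031696706), 1.0073455697518807)
tin 2.47 ((0.08030095199944931, 0.0016159787837786155), 0.9821600678894254)
mic 1.8 ((0.12915007315505989, -0.0008843933711268903), 1.055553332567215)
hyg 1.64 ((0.06992280485712143, -0.0658033913345264), 0.9982497228622437)
bottle 2.13 ((0.4745782101093088, 0.07727646171862013), 0.970581618356116)
```

```bash
python3 -c "
from workcell import *
print(close_job())"
```

```text
the job is handed in; nothing more can be done
None
```

The sash was drawn down until it clicked into its catch and stayed shut, the pole is back in its rest as it lay, the things around it stand where they were, and the job was handed in at about 21.5 s.

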